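# Zero the filter photometer, then hold its filter selector on the third click

## Robot

A 6-joint arm with a two-finger parallel gripper is mounted at the origin on a cart in front of the work surface, level with it; the furniture and walls round the work are solid. World frame = base frame: x ahead of the robot, y to its left, z up, the work surface at z = 0. Lengths are in m, angles in rad, forces in N, time in s.
With the tool pointing down it reaches from about 0.25 to 0.775 m from the base axis. Payload 4 kg.
Tool frame: the origin (TCP) lies on the centre line of the jaws, within the pads' length; the fingertips stand 19 mm ahead of it and the grasp point (between the pads) is the TCP; x points along the fingers, z is the direction in which the jaws open and shut, and the axes are right-handed (so a half turn about x gives the same grasp; the last joint's range is limited). The gripper opens to 94 mm and grips with 3 to 60 N. Pads are 16 mm wide; open, the fingers measure 119 mm over their backs; the gripper's body (75 mm by 177 mm) begins 78 mm behind the grasp point.
Start: joints at [1.058, 0.087, 1.371, -0, 1.684, -0.103], TCP at [0.219, 0.504, 0.202] pointing down, gripper open.
Joint ranges: [-3.1, 3.1], [-0.76, 2.03], [0.27, 2.55], [-1.08, 4.22], [0.17, 2.65], [-2.57, 2.57]. Speed limits (rad/s): [2.79, 2.79, 3.14, 3.14, 3.14, 3.14].

## Interface

Orientations are given as [roll, pitch, yaw] about the fixed x, y, z axes, in that order (R = Rz(yaw) Ry(pitch) Rx(roll)).
In Python, from bench import robot, snapshot, camera_params gives the robot as it stands.
- The arm moves only by the tool step_arm, never from a script. Its argument "motion" is text: rows parted by semicolons, each of 7 numbers parted by spaces: the opening in per cent of the stroke, from 0 (shut) to 100 (fully open), then the shift along the tool's x, y, z in cm, then the turn, a rotation vector about the tool's x, y, z in rad. A call has 1 to 20 rows; each row shifts and turns the commanded pose from where the row before left it, along the tool's axes as they then stand; what a row does not reach is not made up. A row lasts 1/12 s, in which the tool goes at most 41.7 mm and 7.16 degrees, less where a joint would pass 70% of its speed; a pose out of reach is approached as far as the arm can. A call with a gripper value outside its range is refused whole. The fingers move at their own pace and stop on an object; the grip force is fixed at half the most. Time passes only in rows, so rows that do not move let the fingers close. It gives the time, the measured TCP pose, the force and the opening at its end, in the units of the state.
- robot.get_obs(): the state, without advancing time (a new reading comes with each control period).
- snapshot(name): name is "scene" or "top" or "wrist"; returns the picture (400x640x3 uint8, red, green, blue); there is no depth.
- camera_params(name): a dict with "fx", "fy", "cx", "cy" (pixels), "R" (3x3) and "t" (3): a world point X has camera coordinates R X + t. Camera axes: x right, y down, z forward; pixel columns grow to the right and rows downward; lengths in m; the calibration is good to about 2 mm. A picture is of the moment at which its call begins: read the wrist's pose just before it. camera_params takes no time and is no camera call; for the wrist camera it gives the pose at the moment of the call.
- robot.close_job(): hands the job in, once; it reports no verdict.
The state is a dict: "time": time; "joint_positions": joint angles; "qvel": joint speeds; "joint_torque": joint torques, N m; "tool_pos": TCP position; "ee_rot": TCP orientation; "wrist_force": force on the tool from outside, world axes, zero at the start; "wrist_torque": the same for the moment, N m; "width": finger opening in m.
Only numpy, scipy, OpenCV 4.12 (cv2) and the standard library are available. Lean on these libraries where they do the work, as an engineer would, in place of code of your own. Each camera call takes 0.05 s, during which the arm holds its last target.

## Task

Take a reading on the filter photometer: first turn the left knob until its long pointer stands on the zero line, and let go of it. Then turn the right knob, the spring-return filter selector, clockwise from its rest through three clicks, never past the third, and hold it there: it runs back if let go, so finish with the selector still gripped at the third click. Leave the pointer on zero and the things round the photometer where they stand.

Things in the scene. Friction and masses are not known exactly. Their poses are not given: they have to be found in the camera images.
- photometer: flat grey box with a white deck, fixed: 190 mm deep (its x), 280 mm wide (its y), deck 55 mm above the table. Origin: centre of its underside, on the table; -x is its front (robot side), +y its left. On the deck, 20 mm behind the centre, are two black knobs, 70 mm left and right of the middle; a covered sample well, 15 mm high, lies between and behind them.
- zero_knob (a joint): angle of the left knob, rad; 0 = pointer exactly on the zero line, positive = clockwise seen from above. Starts 0.4 to 1.0 rad clockwise of zero; friction of about 0.04 Nm keeps it where it is left; end stops at -1.3 and 1.3.
- zero_knob_grip (a point): left knob: on its axis, at the height to grip, 93 mm above the table. An upright flat-sided bar 42 mm long (this frame's x), 14 mm thick (y), 65 to 103 mm above the table, on a round skirt of 44 mm diameter with its top 67 mm above the table. The frame turns with the knob: -x points along the pointer, z up.
- pointer_tip (a point): outer end of the thin flat pointer of the left knob, 63 mm from the knob's axis, just above the deck. The zero line is the long thick line of the scale of ticks (10 degrees apart) on the deck, straight in front (photometer's -x) of the knob.
- selector (a joint): angle of the right knob, rad; starts at 0 = rest, on its end stop; grows clockwise seen from above. Clicks every 0.349 (20 degrees): 0.349, 0.698, third 1.047, fourth 1.396; end stop 1.57. A spring (0.06 Nm at rest, 0.09 at the third click) returns it; clicks add a ripple of +-0.05 Nm: resistance rises, then eases just before each click. Let go, it runs back to 0.
- selector_grip (a point): right knob: on its axis, at the height to grip, 93 mm above the table. Bar and skirt as on the left knob, but no pointer, and a rounded nose 14 mm wide at one end (28 mm from the axis; the other end 21 mm). The frame turns with the knob: -x along the nose, y across the 14 mm, z up. Nose at rest: at a dot 30 degrees right of straight front; at the third click: 30 degrees left of it.
- amber_bottle: small brown bottle with a white cap, 44 mm across, 85 mm tall, standing behind the photometer (within 60 mm of its back). A bystander, not to be moved; origin at the centre of its underside.
- dropper: small white bottle with a ribbed cap, 30 mm across, 62 mm tall, standing just to the right of the photometer. A bystander, not to be moved; origin at the centre of its underside.
- timer: flat white timer with buttons, 72 x 62 x 18 mm, lying behind the photometer's left half. A bystander, not to be moved; origin at the centre of its underside.
- tube_rack: moulded rack full of small tubes, 62 x 105 x 42 mm, standing just to the left of the photometer. A bystander, not to be moved; origin at the centre of its underside.

How it is judged:
By the outcome, as a careful person would: the job done as asked, in the order asked, and still so for the second after the job is handed in, while the arm keeps its last pose, push and grip.
It also fails if it takes over 48 s, if anything falls off the work surface, if the arm or the gripper's body presses on something with over 40 N, if the wrist force passes 120 N, or if a joint passes its speed limit or range.

## Working session

There is one attempt and no reset: what is moved stays moved. The work goes in short steps, Python scripts to look and compute and a tool call to move; the robot and the scene stay as the last step left them, time stands still between calls to the robot, and variables do not carry over. Pictures are saved under pics/ and viewed, and the job is handed in when it is done.

Besides the shell and the picture viewer there is one more tool, called after "Call:" as name(argument=value, ...), one argument or row to a line, values as JSON. step_arm: Moves the arm, as the interface text tells. Its arguments: {"type":"object","properties":{"motion":{"type":"string"}},"required":["motion"]}

```bash
mkdir -p pics; ls
cat > h.py <<'E'
import numpy as np, cv2
from bench import robot, snapshot, camera_params
def save(n,f):
    im=snapshot(n); cv2.imwrite('pics/'+f,im[:,:,::-1]); return im
def ray(n,u,v,z,p=None):
    p=p or camera_params(n); R=np.array(p['R']);t=np.array(p['t'])
    d=R.T@np.array([(u-p['cx'])/p['fx'],(v-p['cy'])/p['fy'],1]); c=-R.T@t
    return c+d*(z-c[2])/d[2]
def proj(n,X,p=None):
    p=p or camera_params(n); q=np.array(p['R'])@np.array(X)+np.array(p['t'])
    return q[0]/q[2]*p['fx']+p['cx'],q[1]/q[2]*p['fy']+p['cy']
E
python3 - <<'E'
from h import *
o=robot.get_obs()
for k in o: print(k,np.round(o[k],4))
save('scene','s0.png');save('top','t0.png');save('wrist','w0.png')
for n in('scene','top','wrist'):
    p=camera_params(n); print(n,p['fx'],p['cx'],p['cy'],np.round(-np.array(p['R']).T@p['t'],3),np.round(p['R'],3).tolist())
E
```

```text
pics
time 0.0
joint_positions [ 1.0579  0.0879  1.3722  0.      1.6836 -0.1031]
qvel [-0.0008  0.0009 -0.     -0.0023  0.0001 -0.0011]
joint_torque [ 2.00000e-04 -3.40183e+01 -3.02429e+01  7.17000e-02  3.31000e-02
 -2.00000e-04]
tool_pos [0.2189 0.504  0.2005]
ee_rot [ 3.0357  1.5687 -2.0865]
wrist_force [0.0928 1.2073 0.3138]
wrist_torque [-0.0067  0.0377 -0.0128]
width 0.0943
scene 397.0336335118607 315.75502611267194 199.04924642958608 [ 0.18  -0.484  0.655] [[0.86, -0.51, -0.001], [-0.32, -0.537, -0.78], [0.398, 0.671, -0.625]]
top 403.50388757642247 326.7027631235695 198.21464142917708 [0.393 0.098 1.103] [[-0.003, -1.0, -0.01], [-0.989, 0.004, -0.15], [0.15, 0.009, -0.989]]
wrist 360.196253250669 314.88446431055957 198.0753053490625 [0.149 0.535 0.385] [[0.399, 0.917, -0.002], [0.885, -0.385, 0.262], [0.24, -0.106, -0.965]]
```

View pics/s0.png

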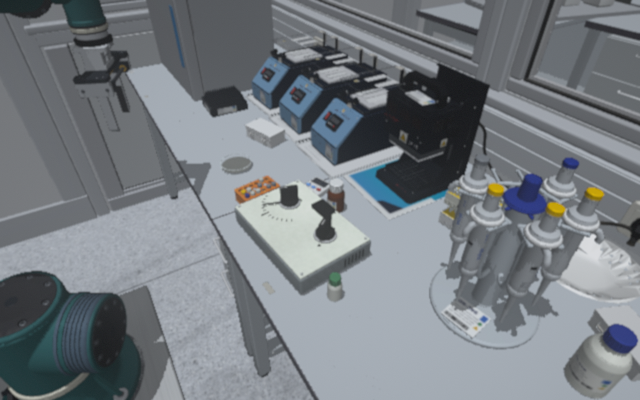

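View pics/t0.png

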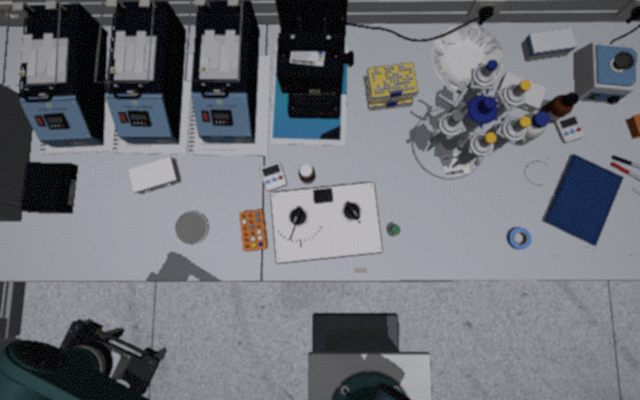

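View pics/w0.png

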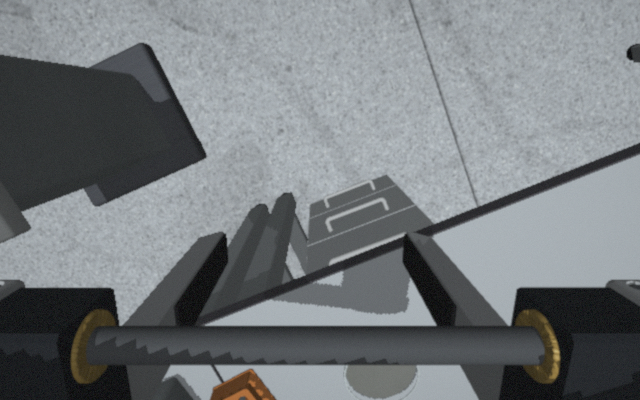

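The photometer is at about (327,222) in the top view, with its knobs at (298,216) and (351,211). I'll measure the deck and zoom in.

Run:
```python
from h import *
im=cv2.imread('pics/t0.png'); 
c=cv2.resize(im[165:275,230:410],None,fx=4.4,fy=4.4,interpolation=cv2.INTER_CUBIC); cv2.imwrite('pics/t0c.png',c)
p=camera_params('top')
# deck quad: rays at z=.055
for b in (200,210,215,220):
    m=((im.min(2)>b)).astype(np.uint8); m[:170]=0;m[275:]=0;m[:,:262]=0;m[:,392:]=0
    cs,_=cv2.findContours(m,0,2); k=max(cs,key=cv2.contourArea)
    h=cv2.convexHull(k); P=np.array([ray('top',u,v,.055,p)[:2] for u,v in h[:,0].astype(float)],np.float32)
    r=cv2.minAreaRect(P*1000); print(b,cv2.contourArea(k),r)
for n,(u,v) in dict(l=(298,216),r=(351,211)).items(): print(n,ray('top',u,v,.103,p))
print(im[240,330],im[265,330])
```

```text
Traceback (most recent call last):
ValueError: max() iterable argument is empty
```

View pics/t0c.png

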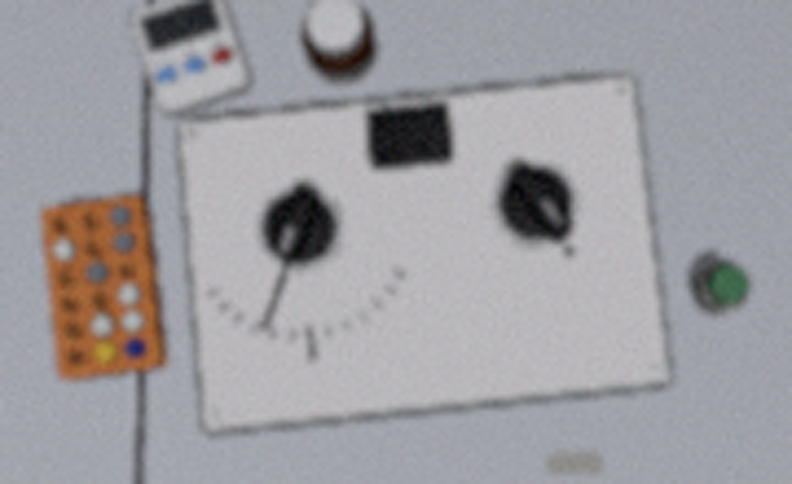

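Run:
```python
from h import *
im=cv2.imread('pics/t0.png').astype(int); p=camera_params('top')
print(im[240,330],im[270,330],im[240,200])
bl=cv2.GaussianBlur(im.astype(np.float32),(3,3),0)
for b in (-4,-6,-8,-10):
    m=((bl[:,:,0]-bl[:,:,2]<-b-0)&(bl[:,:,2]>155)).astype(np.uint8); m[:178]=0;m[268:]=0;m[:,:262]=0;m[:,390:]=0
    m=cv2.morphologyEx(m,cv2.MORPH_OPEN,np.ones((3,3),np.uint8))
    cs,_=cv2.findContours(m,0,2); k=max(cs,key=cv2.contourArea)
    h=cv2.convexHull(k); P=np.array([ray('top',u,v,.055,p)[:2] for u,v in h[:,0].astype(float)],np.float32)
    print(b,cv2.contourArea(k),cv2.minAreaRect(P*1000))
f=lambda x,y:(230+(x+.5)/4.4-.5,165+(y+.5)/4.4-.5)
C=[(180,118),(632,76),(670,385),(207,433)]
W=np.array([ray('top',*f(*c),.055,p) for c in C]);print(W.round(4), W.mean(0).round(4),[np.linalg.norm(W[i]-W[i-1]).round(4) for i in range(4)])
for i,j in((1,0),(2,3)): d=W[j]-W[i]; print(np.degrees(np.arctan2(-d[0],d[1])))
for i,j in((1,2),(0,3)): d=W[i]-W[j]; print(np.degrees(np.arctan2(d[1],d[0])))
for n,c in dict(tip=(264,325),zero1=(309,330),zero2=(313,358),dot=(569,252)).items(): print(n,ray('top',*f(*c),.057,p).round(4))
for n,c in dict(skL=(300,227),skR=(536,203)).items(): print(n,ray('top',*f(*c),.067,p).round(4))
```

```text
[189 186 188] [172 165 161] [132 130 128]
-4 6732.5 ((490.1705627441406, 111.65825653076172), (181.69442749023438, 272.0340270996094), 5.751880168914795)
-6 6737.0 ((490.1705627441406, 111.65825653076172), (181.69442749023438, 272.0340270996094), 5.751880168914795)
-8 6737.0 ((490.1705627441406, 111.65825653076172), (181.69442749023438, 272.0340270996094), 5.751880168914795)
-10 6737.0 ((490.1705627441406, 111.65825653076172), (181.69442749023438, 272.0340270996094), 5.751880168914795)
[[ 0.5707  0.2558  0.055 ]
 [ 0.5951 -0.0154  0.055 ]
 [ 0.4111 -0.0339  0.055 ]
 [ 0.3842  0.2366  0.055 ]] [0.4903 0.1108 0.055 ] [np.float64(0.1875), np.float64(0.2723), np.float64(0.1848), np.float64(0.2719)]
5.134923207098877
5.696220392954961
5.748846010097988
5.8653843117783735
tip [0.4468 0.2038 0.057 ]
zero1 [0.4437 0.1773 0.057 ]
zero2 [0.4274 0.1749 0.057 ]
dot [0.4891 0.0241 0.057 ]
skL [0.5035 0.1823 0.067 ]
skR [0.5171 0.0437 0.067 ]
```

```bash
cat >> h.py <<'E'
from scipy.spatial.transform import Rotation as Ro
def state():
    o=robot.get_obs(); R=Ro.from_euler('xyz',o['ee_rot']).as_matrix(); return o,R
def plan(target,jaw,opt=True):
    """tool-frame shift (cm) and rotvec to put TCP at target, tool down, jaw axis heading (deg, mod 180)"""
    o,R=state(); best=None
    for k in (0,180):
        a=np.radians(jaw+k); z=np.array([np.cos(a),np.sin(a),0]); x=np.array([0,0,-1.]); T=np.stack([x,np.cross(z,x),z],1)
        rv=Ro.from_matrix(R.T@T).as_rotvec()
        if best is None or np.linalg.norm(rv)<np.linalg.norm(best): best=rv
    d=R.T@(np.array(target)-o['tool_pos'])*100
    print('pos',np.round(o['tool_pos'],4),'jawheading',np.degrees(np.arctan2(R[1,2],R[0,2])).round(2),'toolx',R[:,0].round(4))
    print('shift cm',d.round(2),'rotvec',best.round(4),'deg',np.degrees(np.linalg.norm(best)).round(2))
    print('q',np.round(o['joint_positions'],3),'F',np.round(o['wrist_force'],2),'T',np.round(o['wrist_torque'],3),'w',round(float(o['width']),4),'t',o['time'])
E
python3 -c "
from h import *
plan([.5032,.1828,.2],69.6)
o,R=state();print(R.round(3))"
```

```text
pos [0.2189 0.5041 0.2008] jawheading 66.52 toolx [-8.0e-04 -1.4e-03 -1.0e+00]
shift cm [  0.1  -38.87 -18.15] rotvec [-0.0537 -0.0016 -0.0002] deg 3.08
q [ 1.058  0.088  1.372  0.     1.684 -0.103] F [ 0.18 -0.34  0.  ] T [-0.009  0.032 -0.004] w 0.0938 t 0.15
[[-0.001 -0.917  0.398]
 [-0.001  0.398  0.917]
 [-1.     0.    -0.002]]
```

Call:
step_arm(
  motion="50 0 -1.5 -0.7 0 0 0;50 0 -3 -1.4 0 0 0;50 0 -3 -1.4 0 0 0;50 0 -3 -1.4 0 0 0;50 0 -3 -1.4 0 0 0;50 0 -3 -1.4 0 0 0;50 0 -3 -1.4 0 0 0;50 0 -3 -1.4 0 0 0;50 0 -3 -1.4 0 0 0;50 0 -3 -1.4 0 0 0;50 0 -3 -1.4 0 0 0;50 0 -3 -1.4 0 0 0;50 0 -3 -1.4 0 0 0;50 0 -1.4 -0.65 0 0 0;50 0 0 0 -0.054 0 0;50 0 0 0 0 0 0;50 0 0 0 0 0 0",
)

```text
time: 1.57
tool_pos: [0.5035, 0.1829, 0.2012]
ee_rot: [1.849, 1.57, 3.063]
wrist_force: [0.7, -0.0, -0.3]
width: 0.0467
```

Run:
```python
from h import *
p=camera_params('wrist'); np.savez('w1.npz',**{k:np.array(v) for k,v in p.items()})
save('wrist','w1.png')
plan([.5032,.1828,.2],69.6)
for n,X in dict(L=[.5032,.1828,.067],Lt=[.5032,.1828,.103],R=[.517,.0435,.067]).items(): print(n,proj('wrist',X,p))
```

```text
pos [0.5033 0.1832 0.2014] jawheading 69.57 toolx [-6.e-04  1.e-04 -1.e+00]
shift cm [ 0.14 -0.01 -0.04] rotvec [-0.0005 -0.0001 -0.0006] deg 0.05
q [ 0.243  0.056  1.405  0.     1.682 -0.971] F [-0.61  1.09  0.31] T [-0.003  0.022 -0.012] w 0.0471 t 1.6167
L (np.float64(314.1013251302249), np.float64(187.27527092835282))
Lt (np.float64(313.9894225839834), np.float64(197.5998683432292))
R (np.float64(182.25671395831947), np.float64(250.36889633247233))
```

View pics/w1.png

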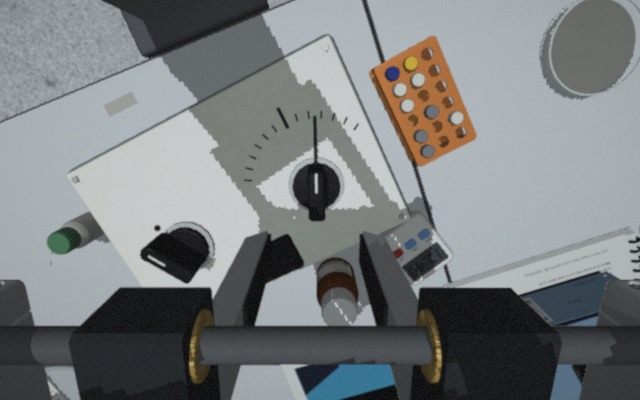

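The wrist view shows the knob at (316,187), its pointer running up to (315,117), the zero line at (282,118), and the jaws aligned with the bar. I'll zoom in to measure.

Run:
```python
import cv2
im=cv2.imread('pics/w1.png')
cv2.imwrite('pics/w1c.png',cv2.resize(im[95:225,235:385],None,fx=4.5,fy=4.5,interpolation=cv2.INTER_CUBIC))
cv2.imwrite('pics/w1d.png',cv2.resize(im[25:290,60:415],None,fx=2.2,fy=2.2,interpolation=cv2.INTER_CUBIC))
```

```text
(no output)
```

View pics/w1c.png

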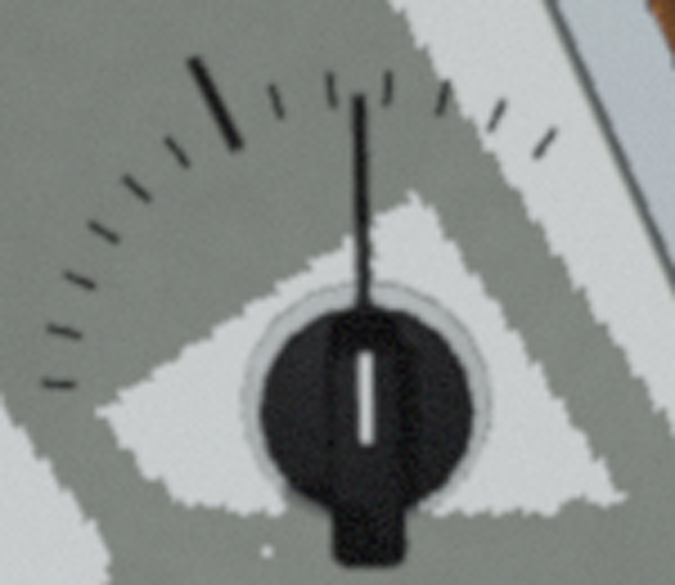

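View pics/w1d.png

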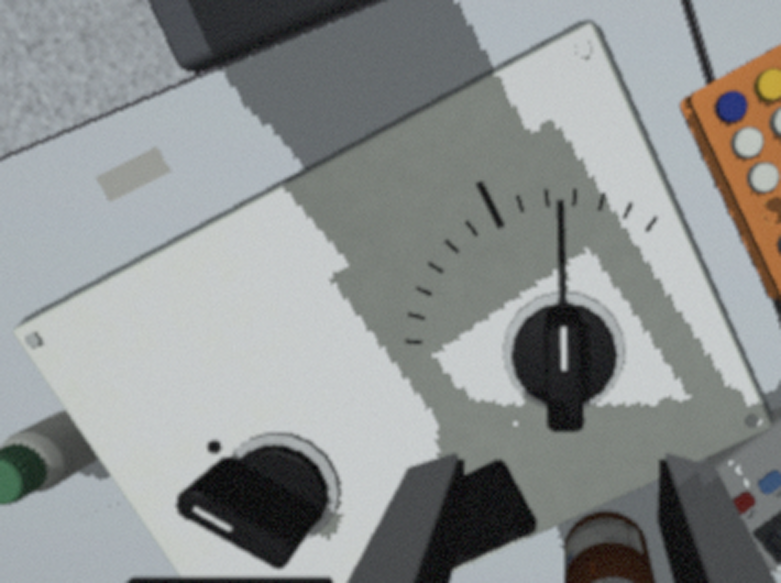

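Run:
```python
from h import *
p=dict(np.load('w1.npz')); f=lambda x,y:(235+(x+.5)/4.5-.5,95+(y+.5)/4.5-.5)
g=lambda x,y:(60+(x+.5)/2.2-.5,25+(y+.5)/2.2-.5)
r=lambda c,z,f=f: ray('w',*f(*c),z,p)[:2]
sk=r((367,409),.067); z0=r((195,60),.055); z1=r((238,150),.055); tip=r((359,97),.0565); pb=r((364,290),.0565)
ring=r((366,400),.055)
h=lambda d: np.degrees(np.arctan2(-d[1],-d[0]))
print('skirt',sk.round(4),'ring',ring.round(4),'tip',tip.round(4))
print('zero heading',h(z0-z1)%360-0,'axis->z0',h(z0-sk),'tip',h(tip-sk),'ptr line',h(tip-pb), np.linalg.norm(tip-sk))
# ticks
T=[(544,143),(497,116),(442,98),(389,88),(332,90),(277,101),None,(176,152),(137,188),(104,232),(79,281),(64,331),(58,384)]
from scipy.optimize import least_squares
P=np.array([r(t,.055) for t in T if t]); A=np.radians([-x*10+60 for x in range(13) if T[x]])
# clockwise angle a: direction heading 180-... 
res=least_squares(lambda v:(np.array([v[0]-v[2]*np.cos(v[3]-A),v[1]-v[2]*np.sin(v[3]-A)]).T-P).ravel(),[.503,.183,.066,.1])
print('ticks fit',res.x[:3].round(4),np.degrees(res.x[3]),'rms',np.sqrt(np.mean(res.fun**2)))
fr=[r(c,.055,g) for c in((18,327),(590,24))]; d=fr[1]-fr[0]; print('front edge',np.degrees(np.arctan2(-d[0],d[1])))
print('right skirt ring',r((277,487),.067,g),'dot',r((214,447),.055,g))
```

```text
skirt [0.5023 0.1851] ring [0.5031 0.1847] tip [0.4447 0.205 ]
zero heading 4.4384923894758685 axis->z0 6.055883736585758 tip -19.016564520457617 ptr line -19.028902756233116 0.06091309404097521
ticks fit [0.5038 0.1845 0.0642] 5.708742351008789 rms 0.00012912996018797198
front edge 5.634674717355701
right skirt ring [0.51417091 0.04843625] dot [0.49035487 0.02460133]
```

Call:
step_arm(
  motion="50 0 0 0.06 -0.025 0 0;50 1.5 0 0 0 0 0;50 1.5 0 0 0 0 0;50 1.5 0 0 0 0 0;50 1.5 0 0 0 0 0;50 1.5 0 0 0 0 0;50 1.5 0 0 0 0 0;50 1.0 0 0 0 0 0;50 0.8 0 0 0 0 0;50 0 0 0 0 0 0;50 0 0 0 0 0 0",
)

```text
time: 2.53
tool_pos: [0.5037, 0.1838, 0.0938]
ee_rot: [1.692, 1.571, 2.932]
wrist_force: [-0.1, -0.2, -0.3]
width: 0.0472
```

Run:
```python
from h import *
plan([.5035,.1838,.093],71)
save('wrist','w2.png')
```

```text
pos [0.5037 0.1838 0.0938] jawheading 71.08 toolx [-1.e-04  0.e+00 -1.e+00]
shift cm [ 0.08  0.02 -0.01] rotvec [ 0.0014 -0.     -0.0001] deg 0.08
q [ 0.244  0.103  1.569  0.     1.469 -0.996] F [-0.08 -0.22 -0.26] T [ 0.012 -0.015  0.009] w 0.0472 t 2.5333
```

View pics/w2.png

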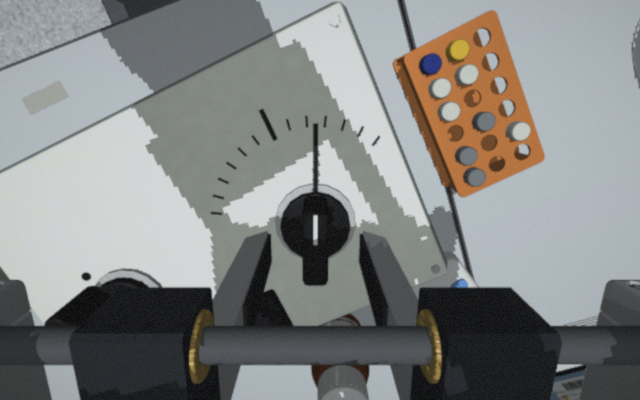

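The bar is centred between the fingers at u≈315. Closing now.

Call:
step_arm(
  motion="30 0 0 0 0 0 0;15 0 0 0 0 0 0;5 0 0 0 0 0 0;0 0 0 0 0 0 0;0 0 0 0 0 0 0;0 0 0 0 0 0 0;0 0 0 0 0 0 0;0 0 0 0 0 0 0",
)

```text
time: 3.25
tool_pos: [0.504, 0.1837, 0.0939]
ee_rot: [-0.627, 1.57, 0.613]
wrist_force: [-0.2, -0.0, -0.4]
width: 0.0134
```

Run:
```python
from h import *
plan([.5035,.1838,.093],95.7)
```

```text
pos [0.504  0.1837 0.0939] jawheading 71.05 toolx [ 5.e-04  4.e-04 -1.e+00]
shift cm [ 0.09  0.05 -0.01] rotvec [-4.303e-01  4.000e-04  5.000e-04] deg 24.65
q [ 0.244  0.103  1.569  0.     1.469 -0.996] F [-0.16 -0.04 -0.37] T [ 0.069 -0.063  0.014] w 0.0134 t 3.25
```

Call:
step_arm(
  motion="0 0 0 0 -0.04 0 0;0 0 0 0 -0.06 0 0;0 0 0 0 -0.06 0 0;0 0 0 0 -0.06 0 0;0 0 0 0 -0.06 0 0;0 0 0 0 -0.06 0 0;0 0 0 0 -0.05 0 0;0 0 0 0 -0.04 0 0;0 0 0 0 0 0 0;0 0 0 0 0 0 0",
)

```text
time: 4.08
tool_pos: [0.504, 0.184, 0.0939]
ee_rot: [-0.761, 1.57, 0.908]
wrist_force: [-0.1, 1.5, 0.3]
width: 0.0135
```

Run:
```python
from h import *
plan([.5035,.1838,.093],95.7)
p=camera_params('wrist'); np.savez('w3.npz',**{k:np.array(v) for k,v in p.items()})
im=save('wrist','w3.png')[:,:,::-1]
cv2.imwrite('pics/w3c.png',cv2.resize(im[95:260,215:415],None,fx=3.6,fy=3.6,interpolation=cv2.INTER_CUBIC))
```

```text
pos [0.504  0.184  0.0939] jawheading 95.64 toolx [ 6.e-04  8.e-04 -1.e+00]
shift cm [ 0.09  0.05 -0.01] rotvec [-0.0011  0.0007  0.0007] deg 0.08
q [ 2.440e-01  1.030e-01  1.569e+00  1.000e-03  1.468e+00 -1.425e+00] F [-0.14  1.5   0.35] T [ 0.269 -0.087  0.048] w 0.0135 t 4.0833
```

View pics/w3c.png

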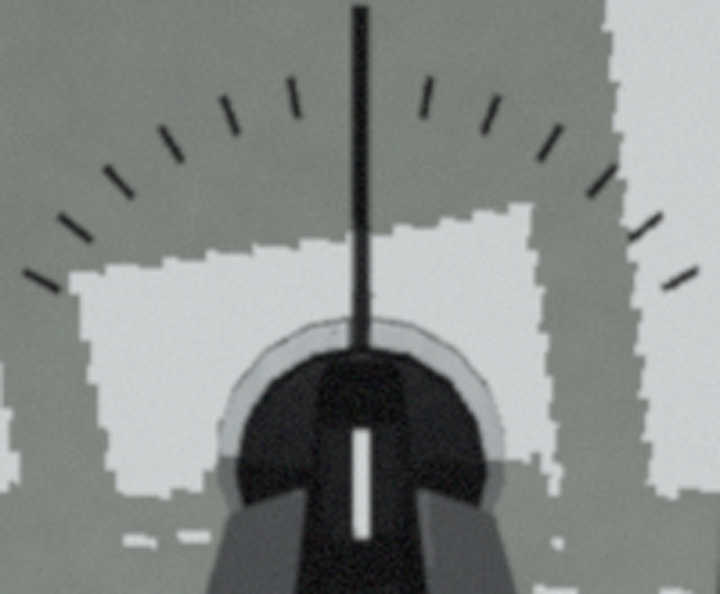

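The pointer overlays the zero line. Letting go and rising.

Call:
step_arm(
  motion="10 0 0 0 0 0 0;20 0 0 0 0 0 0;35 0 0 0 0 0 0;50 0 0 0 0 0 0;50 0 0 0 0 0 0;50 0 0 0 0 0 0;50 0 0 0 0 0 0;50 0 0 0 0 0 0;50 -1 0 0 0 0 0;50 -1.5 0 0 0 0 0;50 -1.5 0 0 0 0 0;50 -1.5 0 0 0 0 0;50 -1.5 0 0 0 0 0;50 -1.5 0 0 0 0 0;50 -1.5 0 0 0 0 0;50 -0.8 0 0 0 0 0;50 0 0 0 0 0 0;50 0 0 0 0 0 0",
)

```text
time: 5.63
tool_pos: [0.504, 0.1836, 0.2022]
ee_rot: [-1.382, 1.57, 0.288]
wrist_force: [-0.5, -0.7, -1.1]
width: 0.0467
```

Run:
```python
from h import *
p=camera_params('wrist'); np.savez('w4.npz',**{k:np.array(v) for k,v in p.items()})
im=save('wrist','w4.png')[:,:,::-1]
cv2.imwrite('pics/w4c.png',cv2.resize(im[85:215,235:395],None,fx=4.5,fy=4.5,interpolation=cv2.INTER_CUBIC))
plan([.5174,.0445,.2],125.7)
```

```text
pos [0.5036 0.1835 0.2012] jawheading 95.69 toolx [-7.e-04 -1.e-04 -1.e+00]
shift cm [  0.12   0.   -13.97] rotvec [-5.238e-01  1.000e-04 -7.000e-04] deg 30.01
q [ 0.244  0.057  1.404  0.     1.681 -1.426] F [-0.45 -0.64  0.63] T [ 0.021  0.037 -0.008] w 0.047 t 5.6833
```

View pics/w4c.png

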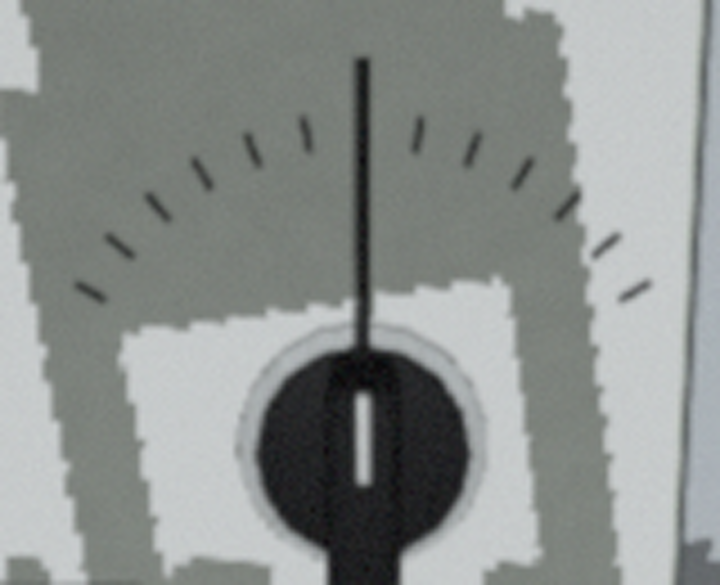

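Call:
step_arm(
  motion="50 0 0 -0.8 0 0 0;50 0 0 -1.6 0 0 0;50 0 0 -2 0 0 0;50 0 0 -2.2 0 0 0;50 0 0 -2.2 0 0 0;50 0 0 -2.2 0 0 0;50 0 0 -2 0 0 0;50 0 0 -1 0 0 0;50 0 0 0 -0.09 0 0;50 0 0 0 -0.1 0 0;50 0 0 0 -0.1 0 0;50 0 0 0 -0.1 0 0;50 0 0 0 -0.1 0 0;50 0 0 0 -0.034 0 0;50 0 0 0 0 0 0;50 0 0 0 0 0 0",
)

```text
time: 7.02
tool_pos: [0.5173, 0.0443, 0.201]
ee_rot: [0.775, 1.569, 2.968]
wrist_force: [-0.4, -0.5, 0.5]
width: 0.0468
```

Run:
```python
from h import *
p=camera_params('wrist'); np.savez('w5.npz',**{k:np.array(v) for k,v in p.items()})
im=save('wrist','w5.png')[:,:,::-1]
cv2.imwrite('pics/w5c.png',cv2.resize(im[95:235,235:395],None,fx=4.2,fy=4.2,interpolation=cv2.INTER_CUBIC))
plan([.5176,.0443,.2],125.7)
for X in ([.5176,.0443,.103],[.5176,.0443,.067]):print(proj('w',X,p))
```

```text
pos [0.5174 0.0443 0.2012] jawheading 125.66 toolx [-1.e-03  2.e-04 -1.e+00]
shift cm [ 0.12 -0.01 -0.01] rotvec [-0.0008  0.0007 -0.0007] deg 0.07
q [-0.024  0.02   1.443  0.     1.68  -2.217] F [-0.07 -0.19 -0.7 ] T [0.088 0.062 0.01 ] w 0.0468 t 7.0667
(np.float64(314.01556053240876), np.float64(197.43285946304746))
(np.float64(314.0976249487994), np.float64(187.13211265417448))
```

View pics/w5.png

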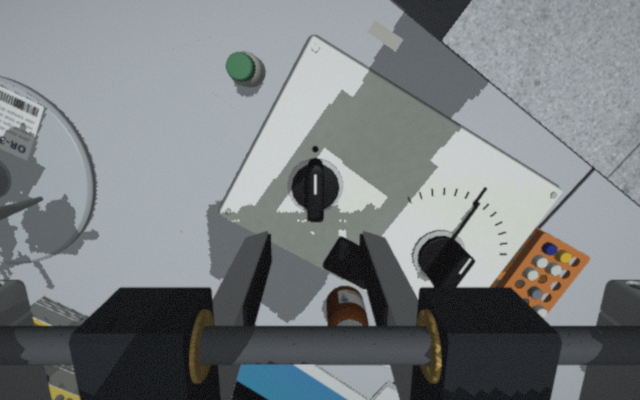

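View pics/w5c.png

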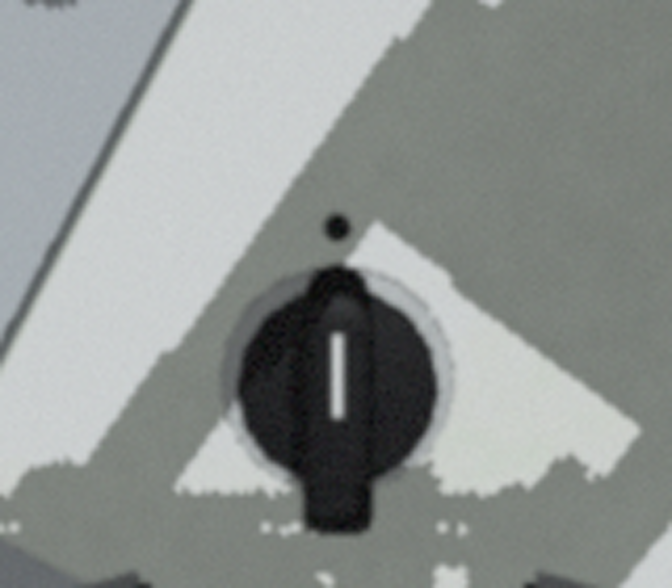

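The selector bar is aligned and centred in the jaws, with the nose at the dot. Descending and gripping.

Call:
step_arm(
  motion="50 1.5 0 0 0 0 0;50 1.5 0 0 0 0 0;50 1.5 0 0 0 0 0;50 1.5 0 0 0 0 0;50 1.5 0 0 0 0 0;50 1.5 0 0 0 0 0;50 1.0 0 0 0 0 0;50 0.8 0 0 0 0 0;50 0 0 0 0 0 0;30 0 0 0 0 0 0;15 0 0 0 0 0 0;5 0 0 0 0 0 0;0 0 0 0 0 0 0;0 0 0 0 0 0 0;0 0 0 0 0 0 0;0 0 0 0 0 0 0;0 0 0 0 0 0 0;0 0 0 0 0 0 0",
)

```text
time: 8.57
tool_pos: [0.5178, 0.0447, 0.0943]
ee_rot: [-1.216, 1.57, 0.978]
wrist_force: [-1.2, 2.5, 4.3]
width: 0.0135
```

Run:
```python
from h import *
plan([.5176,.0443,.093],65.7)
```

```text
pos [0.5178 0.0447 0.0943] jawheading 125.72 toolx [ 6.e-04  8.e-04 -1.e+00]
shift cm [ 0.13  0.04 -0.02] rotvec [1.0475e+00 8.0000e-04 7.0000e-04] deg 60.02
q [-2.400e-02  6.600e-02  1.608e+00  1.000e-03  1.467e+00 -2.218e+00] F [-1.16  2.45  4.3 ] T [0.466 0.313 0.037] w 0.0135 t 8.5667
```

Call:
step_arm(
  motion="0 0 0 0 0.04 0 0;0 0 0 0 0.06 0 0;0 0 0 0 0.06 0 0;0 0 0 0 0.06 0 0;0 0 0 0 0.06 0 0;0 0 0 0 0.06 0 0;0 0 0 0 0.06 0 0;0 0 0 0 0.06 0 0;0 0 0 0 0.06 0 0;0 0 0 0 0.06 0 0;0 0 0 0 0.06 0 0;0 0 0 0 0.06 0 0;0 0 0 0 0.06 0 0;0 0 0 0 0.06 0 0;0 0 0 0 0.06 0 0;0 0 0 0 0.06 0 0;0 0 0 0 0.04 0 0;0 0 0 0 0 0 0;0 0 0 0 0 0 0",
)

```text
time: 10.15
tool_pos: [0.5178, 0.0444, 0.0943]
ee_rot: [-0.694, 1.57, 0.521]
wrist_force: [-1.4, 1.5, 4.8]
width: 0.0132
```

Run:
```python
from h import *
plan([.5176,.0443,.093],65.7)
p=camera_params('wrist'); np.savez('w6.npz',**{k:np.array(v) for k,v in p.items()})
im=save('wrist','w6.png')[:,:,::-1]
cv2.imwrite('pics/w6c.png',cv2.resize(im[60:310,180:460],None,fx=2.4,fy=2.4,interpolation=cv2.INTER_CUBIC))
```

```text
pos [0.5178 0.0444 0.0943] jawheading 69.63 toolx [ 6.e-04  4.e-04 -1.e+00]
shift cm [ 0.13  0.02 -0.02] rotvec [0.0685 0.0006 0.0004] deg 3.93
q [-0.024  0.066  1.608  0.     1.466 -1.239] F [-1.39  1.54  4.75] T [0.397 0.42  0.018] w 0.0132 t 10.15
```

View pics/w6.png

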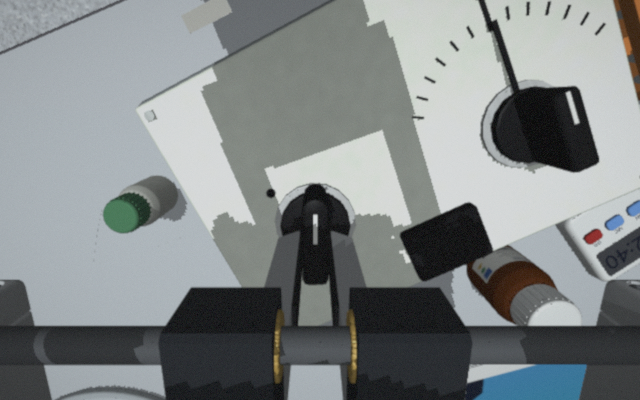

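View pics/w6c.png

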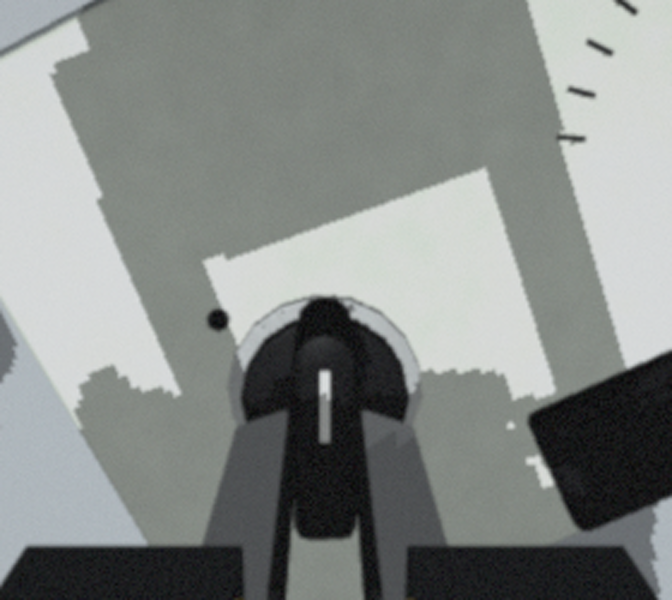

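The bar has followed the jaws to 56°. Now the last, slow part.

Call:
step_arm(
  motion="0 0 0 0 0.025 0 0;0 0 0 0 0.02 0 0;0 0 0 0 0.015 0 0;0 0 0 0 0.005 0 0;0 0 0 0 0 0 0;0 0 0 0 0 0 0;0 0 0 0 0 0 0;0 0 0 0 0 0 0",
)

```text
time: 10.87
tool_pos: [0.5179, 0.0444, 0.0943]
ee_rot: [-0.714, 1.57, 0.437]
wrist_force: [-1.9, 1.3, 5.4]
width: 0.0135
```

Run:
```python
from h import *
plan([.5176,.0443,.093],65.7)
p=camera_params('wrist'); np.savez('w7.npz',**{k:np.array(v) for k,v in p.items()})
im=save('wrist','w7.png')[:,:,::-1]
cv2.imwrite('pics/w7c.png',cv2.resize(im[170:300,250:380],None,fx=4.5,fy=4.5,interpolation=cv2.INTER_CUBIC))
cv2.imwrite('pics/w7d.png',cv2.resize(im[0:180,400:640],None,fx=3,fy=3,interpolation=cv2.INTER_CUBIC))
save('top','t7.png'); t=cv2.imread('pics/t7.png'); cv2.imwrite('pics/t7c.png',cv2.resize(t[135:285,220:420],None,fx=3.9,fy=3.9,interpolation=cv2.INTER_CUBIC))
```

```text
pos [0.5179 0.0444 0.0943] jawheading 65.91 toolx [ 7.e-04  3.e-04 -1.e+00]
shift cm [ 0.13  0.02 -0.02] rotvec [0.0037 0.0006 0.0005] deg 0.22
q [-0.024  0.066  1.608  0.     1.466 -1.174] F [-1.92  1.33  5.41] T [0.317 0.432 0.04 ] w 0.0135 t 10.8667
```

View pics/w7c.png

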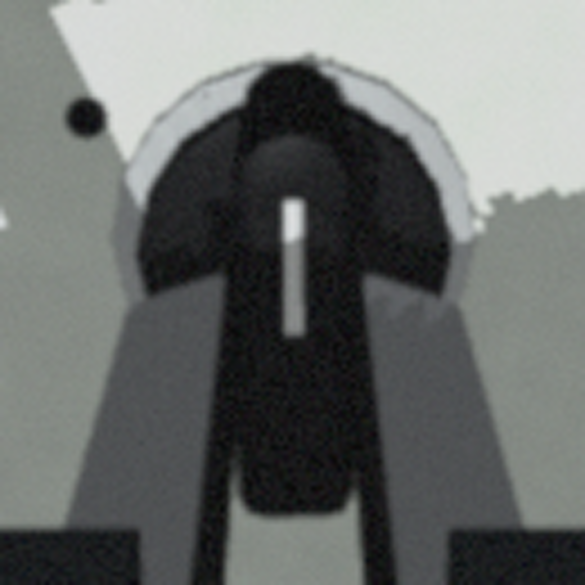

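View pics/w7d.png

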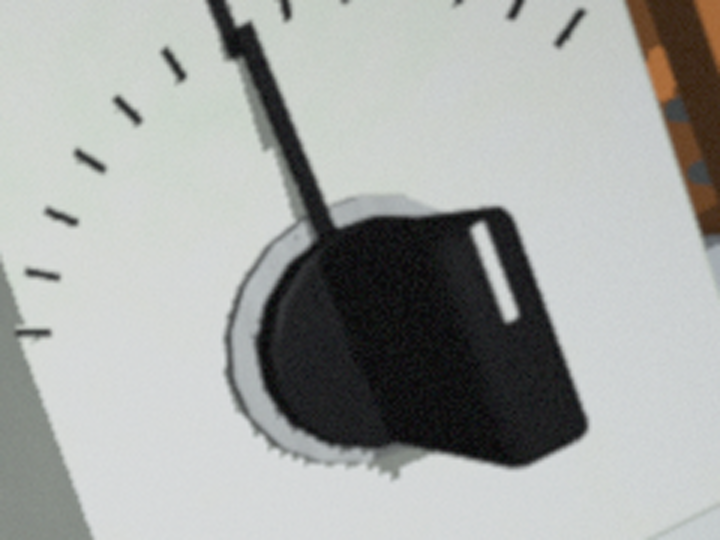

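View pics/t7c.png

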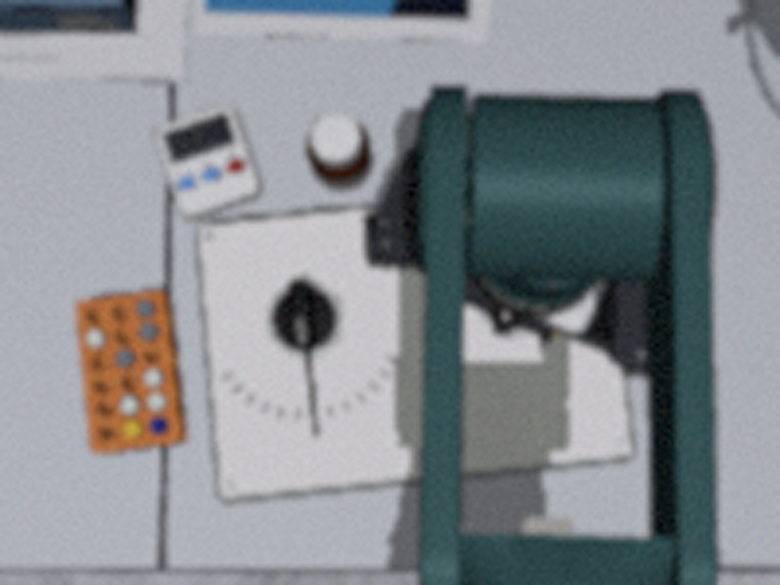

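Run:
```python
from h import *
for n,y0,y1 in(('w5',170,200),('w6',210,250),('w7',210,250)):
    im=cv2.imread(f'pics/{n}.png').astype(np.float32); p=dict(np.load(n+'.npz'))
    g=cv2.GaussianBlur(im.mean(2),(3,3),0)[y0:y1,308:324]; rows=[]
    for i in range(g.shape[0]):
        r=np.clip(g[i]-60,0,None)
        if r.max()>50: rows.append((308+(r*np.arange(16)).sum()/r.sum(),y0+i))
    rows=np.array(rows); W=np.array([ray('w',u,v,.103,p)[:2] for u,v in rows]); 
    vx=cv2.fitLine(W.astype(np.float32)*1000,2,0,.01,.01).ravel(); a=np.degrees(np.arctan2(vx[1],vx[0]))
    print(n,len(rows),'bar x heading',(a+90)%180-90,'y heading',(a+180)%180-90+180 if 0 else a%180)
```

```text
w5 21 bar x heading 35.612137 y heading 35.61214
w6 30 bar x heading -20.438286 y heading 159.5617
w7 30 bar x heading -23.517715 y heading 156.48228
```

The image puts the knob at 59.1° of 60°. I'll add a 0.01 rad trim and hold.

Call:
step_arm(
  motion="0 0 0 0 0.01 0 0;0 0 0 0 0 0 0;0 0 0 0 0 0 0;0 0 0 0 0 0 0;0 0 0 0 0 0 0;0 0 0 0 0 0 0",
)

```text
time: 11.47
tool_pos: [0.5179, 0.0445, 0.0943]
ee_rot: [-0.674, 1.57, 0.466]
wrist_force: [-2.4, 1.3, 4.6]
width: 0.0135
```

Run:
```python
from h import *
plan([.5176,.0443,.093],65.7)
n='w8';p=camera_params('wrist'); save('wrist','w8.png')
y0,y1=210,250
im=cv2.imread(f'pics/{n}.png').astype(np.float32)
g=cv2.GaussianBlur(im.mean(2),(3,3),0)[y0:y1,308:324]; rows=[]
for i in range(g.shape[0]):
    r=np.clip(g[i]-60,0,None)
    if r.max()>50: rows.append((308+(r*np.arange(16)).sum()/r.sum(),y0+i))
W=np.array([ray('w',u,v,.103,p)[:2] for u,v in rows]); 
vx=cv2.fitLine(W.astype(np.float32)*1000,2,0,.01,.01).ravel(); print(np.degrees(np.arctan2(vx[1],vx[0])))
```

```text
pos [0.5179 0.0445 0.0943] jawheading 65.34 toolx [ 7.e-04  3.e-04 -1.e+00]
shift cm [ 0.13  0.02 -0.03] rotvec [-0.0062  0.0006  0.0005] deg 0.36
q [-0.024  0.066  1.608  0.     1.466 -1.164] F [-2.37  1.3   4.61] T [0.364 0.447 0.119] w 0.0135 t 11.4667
-24.181131
```

The bar reads 59.8° by image and the jaws 60.4°. The forces are low and the grip is holding, so I'm handing in.

```bash
python3 -c "
from bench import robot
print(robot.close_job())"
```

```text
the job is handed in; nothing more can be done
None
```

I set the left knob's pointer on the zero line and let go of it. I then turned the selector clockwise to its third click and handed the job in with it still gripped there, at 11.5 s of the 48 s allowed.

- **Zero knob:** the wrist picture after release showed the pointer over the zero line, midway between the two 10° ticks. Later pictures showed it still there, though the last close-up was at an angle, so it confirms this less exactly.
- **Selector:** the target was 60° from rest. The bar read 59.8° in the last picture, and the jaws had turned 60.4°. These differ by 0.6°; I take the bar as the truer figure because it lags slightly in the pads. Neither reading is clearly past the third click.
- **Grip and force:** the fingers were closed on the bar at 13.5 mm, and the wrist force at the last reading was about 5 N.
- **Things round the photometer:** the top view, taken before a final 0.01 rad trim, showed the timer, amber bottle and tube rack standing where they were. The arm hid the dropper there, but the wrist picture during the turn showed it still standing. I judged these by eye and did not measure their positions.

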